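# Scoop the small gears out of the sorting tray into the blue bin

### The job

Scoop up the three small black gears from the grey sorting tray with the hand scoop and tip them all into the blue bin, not the red one. Use only the scoop for the gears, never the fingers. Then set the scoop down flat on the bench or back in its tray, clear of the bins, and let go.

Things in the scene. Friction and masses are not known exactly. Their poses are not given: they have to be found in the camera images.
- scoop: loose aluminium scoop, 0.13 kg, flat in the tray. Origin on its underside; -x points out of the mouth, z up. Thin lip at x -54 mm, rear wall x +13; outside walls y -49 and +49, 26 mm high (rear 34). Orange upright grip bar at x +32, y 0: 16 mm thick (y), 36 long (x), top at z 88; grip at z 50 to 75. Slippery 2 mm floor: gears slide off with the mouth 20 degrees down, surely at 35.
- tray: fixed grey sorting tray, 194 x 116 mm, 3 mm floor, 18 mm side walls 108 mm apart inside. Origin: underside centre. Its 24 mm end wall faces the robot (inner face at x -95 mm); far end open. The scoop lies at the open end, in line within 2 degrees, mouth to the end wall, gears between; slid along the floor until the lip meets that wall, it gets under them all.
- gear_1: black plastic gear, one of three alike: 22 mm across, 12 mm high (toothed disc 7 mm, hub above), about 12 g, lying flat in the tray ahead of the scoop's mouth. Origin: centre of its underside; its z axis points up through the hub.
- gear_2: black plastic gear, one of three alike: 22 mm across, 12 mm high (toothed disc 7 mm, hub above), about 12 g, lying flat in the tray ahead of the scoop's mouth. Origin: centre of its underside; its z axis points up through the hub.
- gear_3: black plastic gear, one of three alike: 22 mm across, 12 mm high (toothed disc 7 mm, hub above), about 12 g, lying flat in the tray ahead of the scoop's mouth. Origin: centre of its underside; its z axis points up through the hub.
- bin_blue: blue open-topped parts bin, fixed to the bench, 120 (x) x 150 (y) x 50 (z) mm, walls and floor 4 mm. Origin: centre of its underside, z up. A red bin of the same shape stands nearby, beside it; left and right may be either. A tall grey coin changer (about x 0.58 m and beyond, y 0 to 0.2 m) stands behind: carry things past in front of it.

How it is judged (in metres and radians):
On the way:
1. all three gears lie in the scoop, and it is lifted with its floor more than 50 mm above the bench (x of gear_1 in the frame of scoop between -0.056 and 0.014 m and y of gear_1 in the frame of scoop between -0.05 and 0.05 m and z of gear_1 in the frame of scoop between -0.003 and 0.035 m and x of gear_2 in the frame of scoop between -0.056 and 0.014 m and y of gear_2 in the frame of scoop between -0.05 and 0.05 m and z of gear_2 in the frame of scoop between -0.003 and 0.035 m and x of gear_3 in the frame of scoop between -0.056 and 0.014 m and y of gear_3 in the frame of scoop between -0.05 and 0.05 m and z of gear_3 in the frame of scoop between -0.003 and 0.035 m and height (world z) of scoop above 0.05 m), for 0.2 s.
At the end, for the whole second after the job is handed in: All three gears lie at rest inside the blue bin, below its rim; the scoop stands flat (within 10 degrees) and at rest on the bench or the tray floor (its underside within 15 mm of the bench top), outside the bin (more than 90 mm between their origins) (x of gear_1 in the frame of bin_blue between -0.058 and 0.058 m and y of gear_1 in the frame of bin_blue between -0.073 and 0.073 m and z of gear_1 in the frame of bin_blue between 0 and 0.045 m and linear speed of each of gear_1, gear_2, gear_3, scoop below 0.03 m/s and x of gear_2 in the frame of bin_blue between -0.058 and 0.058 m and y of gear_2 in the frame of bin_blue between -0.073 and 0.073 m and z of gear_2 in the frame of bin_blue between 0 and 0.045 m and x of gear_3 in the frame of bin_blue between -0.058 and 0.058 m and y of gear_3 in the frame of bin_blue between -0.073 and 0.073 m and z of gear_3 in the frame of bin_blue between 0 and 0.045 m and angle between scoop's own z axis and vertical below 0.17 rad and height (world z) of scoop between -0.01 and 0.015 m and horizontal distance between scoop and bin_blue above 0.09 m); the robot touches nothing.
It fails at once if the fingers press on a gear (more than 1 N) (contact force between the fingers and gear_1 above 1 N or contact force between the fingers and gear_2 above 1 N or contact force between the fingers and gear_3 above 1 N).
It also fails if it takes over 64 s, if anything falls off the work surface, if the arm or the gripper's body presses on something with over 40 N, if the wrist force passes 120 N, or if a joint passes its speed limit or range.

### The arm

A 6-joint arm with a two-finger parallel gripper is mounted at the origin on a cart in front of the work surface, level with it; the furniture and walls round the work are solid. World frame = base frame: x ahead of the robot, y to its left, z up, the work surface at z = 0. Lengths are in m, angles in degrees, forces in N, time in s.
With the tool pointing down it reaches from about 0.4 to 0.825 m from the base axis. Payload 7 kg.
Tool frame: the origin (TCP) lies between the finger pads; the fingertips stand ctrl.nose_length ahead of it and the grasp point (between the pads) lies 2 mm behind it (ctrl.nose_length is the distance from the TCP to the fingertips, in m); z points along the fingers, y is the line along which they close (so a half turn about z gives the same grasp; the last joint's range is limited). The gripper opens to 88 mm and grips with 3 to 60 N. Pads are 19 mm wide; open, the fingers measure 130 mm over their backs; the gripper's body (78 mm by 193 mm) begins 47 mm behind the grasp point.
Start: joints at [90.762, 20.546, 0.682, 0, -70.136, -16.507], TCP at [0.183, 0.65, 0.244] pointing down, gripper open.
Joint ranges: [-176.03, 176.03], [-82.01, 121.73], [-58.28, 71.71], [-173.87, 95.51], [-174.79, -0.11], [-173.66, 173.66]. Speed limits (degrees/s): [136.94, 136.94, 172.46, 180, 180, 180].

### API

Orientations are given as [roll, pitch, yaw] about the fixed x, y, z axes, in that order (R = Rz(yaw) Ry(pitch) Rx(roll)).
In Python, from plant import ctrl gives the robot as it stands.
- The arm moves only by the tool apply_moves, never from a script. Its argument "commands" is a list of rows, each a list of 3 entries, a list of its own where there are three numbers: the shift along the world's x, y, z in cm, then the turn about the world's z in rad, then the closure, from 0 (fully open) to 1 (shut). In form: [[[x, y, z], turn, jaw], ...]. A call has 1 to 20 rows; each row is the pose to reach, as a shift and turn from the pose commanded when the call began; what a row does not reach only later rows make up. A row lasts 1/12 s, in which the tool goes at most 41.7 mm and 7.16 degrees, less where a joint would pass 70% of its speed; a pose out of reach is approached as far as the arm can. A call with a gripper value outside its range is refused whole. The fingers move at their own pace and stop on an object; the grip force is fixed at half the most. Time passes only in rows, so rows that repeat a pose let the fingers close. It gives the time, the measured TCP pose, the force, the opening and the grip force at its end, in the units of the state.
- ctrl.get_obs(): the state, without advancing time (a new reading comes with each control period).
- ctrl.snapshot(name): name is "side" or "top"; returns a dict with "img" (400x640x3 uint8, red, green, blue), "fx", "fy", "cx", "cy" (pixels), "T" (4x4, takes a point from camera to world coordinates). Camera axes: x right, y up, looking along -z (the intrinsics and any distortion apply to the point x, -y, -z); pixel columns grow to the right and rows downward; lengths in m; the calibration is good to about 2 mm. A picture is of the moment at which its call begins. There is no depth.
- ctrl.close_job(): hands the job in; it is judged then, once.
Trained networks look in a picture, given as the dict that the camera call returned (one of the last four; its "shot" number tells which), for a name from the list of things; names that differ only in an ending like _2 or _b are one class to them, and where a whole thing is asked for, a point or a joint stands for the part that bears it (a point fixed in the world has none). Each returns a list of dicts, best first, with "score" (0 to 1); they miss things now and then, are a little off and sometimes report something else, mostly with a low value. They report only what shows in the picture. A call takes as long as a camera call.
- ctrl.search_frame(picture, target): "at" ([column, row] in pixels, amid what is visible of it).
- ctrl.spot_point(picture, target): "at" ([column, row] in pixels: a listed point, or the origin of a listed thing).
The state is a dict: "clock": time; "joint_pos": joint angles; "qvel": joint speeds; "tau": joint torques, N m; "tool_pos": TCP position; "orientation": TCP orientation; "force": force on the tool from outside, world axes, zero at the start; "moment": the same for the moment, N m; "opening": finger opening in m; "gripper_force": force on a finger pad.
Only numpy, scipy, OpenCV 4.12 (cv2) and the standard library are available. Lean on these libraries where they do the work, as an engineer would, in place of code of your own. Each camera call takes 0.05 s, during which the arm holds its last target. There are 200 camera calls.

## Working session

There is one attempt and no reset: what is moved stays moved. The work goes in short steps, Python scripts to look and compute and a tool call to move; the robot and the scene stay as the last step left them, time stands still between calls to the robot, and variables do not carry over. Pictures are saved under pics/ and viewed, at most 10 in all, crops included, and the job is handed in when it is done.

Besides the shell and the picture viewer there is one more tool, called after "Emit:" in YAML: its name, and indented under it one key for each argument. apply_moves: Moves the arm, as the interface text tells. Its arguments: {"type":"object","properties":{"commands":{"type":"array"}},"required":["commands"]}

```bash
mkdir -p pics; cat > h.py <<'E'
import numpy as np, cv2
from plant import ctrl
def ray(s,uv):
    d=np.array([(uv[0]-s['cx'])/s['fx'],-(uv[1]-s['cy'])/s['fy'],-1.]);T=np.array(s['T'])
    return T[:3,3],T[:3,:3]@d
def at(s,uv,z):
    o,d=ray(s,uv);return o+d*(z-o[2])/d[2]
def px(s,p):
    T=np.array(s['T']);q=T[:3,:3].T@(np.array(p)-T[:3,3]);return s['cx']+s['fx']*q[0]/-q[2],s['cy']-s['fy']*q[1]/-q[2]
def save(s,n): cv2.imwrite(f'pics/{n}.png',s['img'][:,:,::-1])
E
python3 - <<'E'
from h import *
print(ctrl.nose_length,ctrl.get_obs())
for n in('top','side'):
    s=ctrl.snapshot(n);save(s,n+'0');print(n,[k for k in s],s['fx'],np.round(s['T'],3).tolist())
    for t,z in(('scoop',.003),('tray',0),('gear_1',.003),('bin_blue',0)):
        for r in ctrl.spot_point(s,t)[:4]: print(t,np.round(r['at']),round(r['score'],2),np.round(at(s,r['at'],z),4))
E
```

```text
0.017 {'clock': 0.0, 'joint_pos': array([ 9.07623087e+01,  2.05921666e+01,  6.32432468e-01, -1.94652151e-02,
       -7.01353063e+01, -1.65056647e+01]), 'qvel': array([-0.05900216,  0.00395635, -0.01668921,  0.0508999 ,  0.0761374 ,
       -0.00782845]), 'tau': array([ 6.21360687e-04, -5.82716238e+01,  2.93050647e+01,  6.99710146e+00,
        7.03025493e-03, -1.55522353e-04]), 'tool_pos': array([0.18306341, 0.64921566, 0.24260628]), 'orientation': array([ 1.79903677e+02, -9.46019765e-03, -1.57499776e+01]), 'force': array([ 0.27818179, -0.37911137, -0.56721753]), 'moment': array([-0.01121433, -0.01277052, -0.00958577]), 'gripper_force': 0.0, 'opening': 0.0878853942962129}
top ['img', 'fx', 'fy', 'cx', 'cy', 'T', 'shot'] 420.1848801476637 [[0.028, 0.994, -0.101, 0.356], [-1.0, 0.027, -0.012, -0.005], [-0.009, 0.101, 0.995, 1.186], [0.0, 0.0, 0.0, 1.0]]
scoop [433. 178.] 0.61 [ 0.5323 -0.3194  0.003 ]
tray [432. 189.] 0.79 [ 0.5024 -0.3174  0.    ]
gear_1 [432. 209.] 0.49 [ 0.446  -0.3174  0.003 ]
gear_1 [442. 215.] 0.41 [ 0.4298 -0.3452  0.003 ]
gear_1 [423. 203.] 0.39 [ 0.4611 -0.2924  0.003 ]
bin_blue [317. 202.] 0.56 [0.4571 0.0074 0.    ]
side ['img', 'fx', 'fy', 'cx', 'cy', 'T', 'shot'] 388.01049447257606 [[0.973, 0.142, -0.184, 0.295], [-0.232, 0.639, -0.734, -0.713], [0.013, 0.756, 0.654, 0.71], [0.0, 0.0, 0.0, 1.0]]
scoop [383. 320.] 0.86 [ 0.5332 -0.3241  0.003 ]
tray [366. 326.] 0.69 [ 0.4966 -0.3279  0.    ]
gear_1 [329. 345.] 0.66 [ 0.4125 -0.3512  0.003 ]
gear_1 [342. 313.] 0.61 [ 0.4578 -0.2885  0.003 ]
gear_1 [343. 327.] 0.45 [ 0.4494 -0.3209  0.003 ]
bin_blue [305. 217.] 0.67 [0.4427 0.0105 0.    ]
```

```bash
python3 - <<'E'
import cv2
a=cv2.imread('pics/top0.png')[120:280,260:500];b=cv2.imread('pics/side0.png')[170:400,230:510]
cv2.imwrite('pics/t1.png',cv2.resize(a,None,fx=3.3,fy=3.3,interpolation=2));cv2.imwrite('pics/s1.png',cv2.resize(b,None,fx=2.6,fy=2.6,interpolation=2))
E
```

```text
(no output)
```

View pics/t1.png

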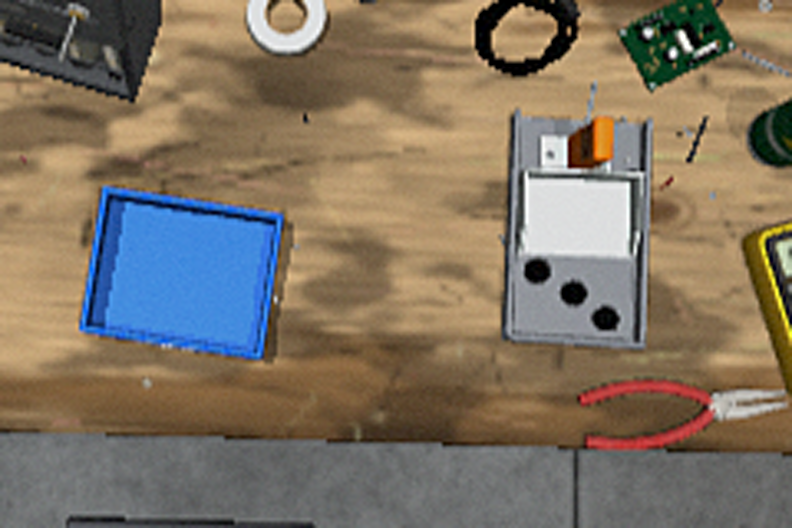

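View pics/s1.png

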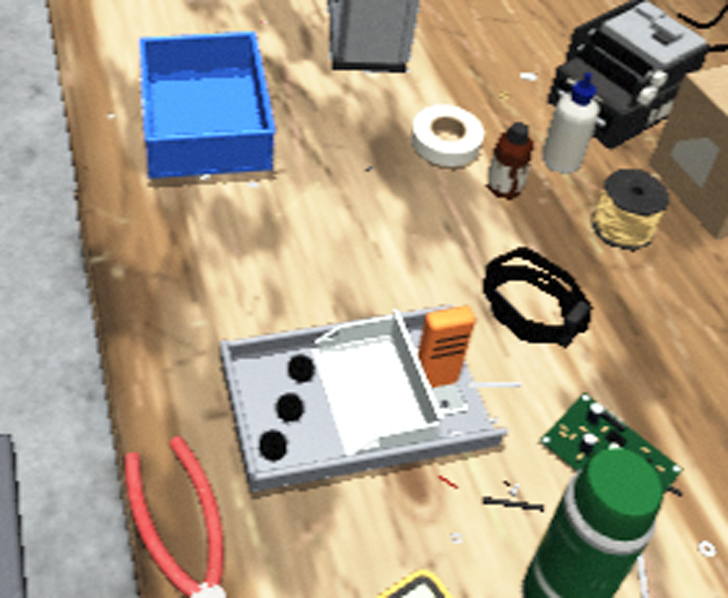

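```bash
python3 - <<'E'
from h import *
s=ctrl.snapshot('top');c=lambda u,v:(260+u/3.3-.35,120+v/3.3-.35)
ss=ctrl.snapshot('side');cs=lambda u,v:(230+u/2.6-.3,170+v/2.6-.3)
for n,p,z in [('trayL far',(515,112),.018),('trayL near',(503,335),.018),('trayR far',(650,120),.018),('trayR near',(643,345),.018),
 ('lipL',(522,252),.004),('lipR',(634,257),.004),('bar top',(604,130),.091),('thermos',(775,140),.0),
 ('bin',(105,187),.05),('bin',(284,213),.05),('bin',(262,358),.05),('bin',(80,330),.05),('changer',(132,100),0)]:
    print(n,np.round(at(s,c(*p),z),4))
for n,p,z in [('bar top',(449,318),.091),('bin',(140,37),.05),('bin',(257,33),.05),('bin',(274,131),.05),('bin',(147,138),.05),('thermos base',(560,600),0),('trayL far',(460,308),.018),('trayL near',(222,345),.018),('trayR near',(252,482),.018),('trayR far',(503,435),.018)]:
    print('side',n,np.round(at(ss,cs(*p),z),4))
im=s['img'].astype(int);m=(im[:,:,2]>im[:,:,0]+60)&(im[:,:,2]>im[:,:,1]+30)
r,_=max([(cv2.minAreaRect(k),cv2.contourArea(k)) for k in cv2.findContours(m.astype(np.uint8),0,1)[0]],key=lambda t:t[1]);print(r)
for q in cv2.boxPoints(r): print(np.round(at(s,q,.05),4))
E
```

```text
trayL far [ 0.5988 -0.2671  0.018 ]
trayL near [ 0.4084 -0.2579  0.018 ]
trayR far [ 0.5949 -0.3819  0.018 ]
trayR near [ 0.4033 -0.375   0.018 ]
lipL [ 0.4803 -0.2768  0.004 ]
lipR [ 0.4786 -0.3721  0.004 ]
bar top [ 0.5708 -0.3217  0.091 ]
thermos [ 0.5839 -0.4951  0.    ]
bin [0.5202 0.0782 0.05  ]
bin [ 0.5025 -0.0702  0.05  ]
bin [ 0.3827 -0.0548  0.05  ]
bin [0.4014 0.0946 0.05  ]
changer [0.6043 0.061  0.    ]
side bar top [ 0.5619 -0.3239  0.091 ]
side bin [0.4024 0.0984 0.05  ]
side bin [0.5227 0.0785 0.05  ]
side bin [ 0.5013 -0.0666  0.05  ]
side bin [ 0.3839 -0.0497  0.05  ]
side thermos base [ 0.5854 -0.4946  0.    ]
side trayL far [ 0.6062 -0.2709  0.018 ]
side trayL near [ 0.4062 -0.2615  0.018 ]
side trayR near [ 0.4013 -0.3768  0.018 ]
side trayR far [ 0.592  -0.3838  0.018 ]
((314.64324951171875, 202.25946044921875), (55.938575744628906, 45.02119827270508), 8.972626686096191)
[0.4001 0.0956 0.05  ]
[0.5219 0.0808 0.05  ]
[ 0.502  -0.0704  0.05  ]
[ 0.3808 -0.0541  0.05  ]
```

Emit:
apply_moves:
  commands:
    - [[23.7, -35, 0], 0.235, 0]
    - [[23.7, -35, 0], 0.235, 0]
    - [[23.7, -35, 0], 0.235, 0]
    - [[23.7, -35, 0], 0.235, 0]
    - [[23.7, -35, 0], 0.235, 0]
    - [[23.7, -35, 0], 0.235, 0]
    - [[23.7, -35, 0], 0.235, 0]
    - [[23.7, -35, 0], 0.235, 0]
    - [[23.7, -35, 0], 0.235, 0]
    - [[23.7, -35, 0], 0.235, 0]
    - [[27.7, -70, 0], 0.235, 0]
    - [[27.7, -70, 0], 0.235, 0]
    - [[27.7, -70, 0], 0.235, 0]
    - [[27.7, -70, 0], 0.235, 0]
    - [[27.7, -70, 0], 0.235, 0]
    - [[27.7, -70, 0], 0.235, 0]
    - [[27.7, -70, 0], 0.235, 0]
    - [[27.7, -70, 0], 0.235, 0]
    - [[27.7, -70, 0], 0.235, 0]
    - [[27.7, -70, 0], 0.235, 0]

```text
clock: 2.27
tool_pos: [0.4601, -0.0539, 0.2437]
orientation: [180.0, -0.0, -2.5]
force: [0.4, -0.7, -0.2]
opening: 0.0878
gripper_force: 0.0
```

Emit:
apply_moves:
  commands:
    - [[10.4, -27, -9], 0, 0]
    - [[10.4, -27, -9], 0, 0]
    - [[10.4, -27, -9], 0, 0]
    - [[10.4, -27, -9], 0, 0]
    - [[10.4, -27, -9], 0, 0]
    - [[10.4, -27, -9], 0, 0]
    - [[10.4, -27, -9], 0, 0]
    - [[10.4, -27, -9], 0, 0]
    - [[10.4, -27, -9], 0, 0]
    - [[10.4, -27, -9], 0, 0]
    - [[10.4, -27, -9], 0, 0]

```text
clock: 3.18
tool_pos: [0.5641, -0.3196, 0.1538]
orientation: [-180.0, -0.0, -2.3]
force: [-0.1, -0.7, -0.5]
opening: 0.0873
gripper_force: 0.0
```

```bash
python3 - <<'E'
from h import *
o=ctrl.get_obs();print(o['tool_pos'],o['orientation'])
for n in('top','side'):
    s=ctrl.snapshot(n);save(s,n+'2');p=o['tool_pos'];print(n,px(s,p))
    for r in ctrl.spot_point(s,'scoop')[:2]: print(np.round(at(s,r['at'],.003),4),r['score'])
    im=s['img'];h=cv2.cvtColor(im,cv2.COLOR_RGB2HSV);m=cv2.inRange(h,(5,150,100),(20,255,255))
    k=[c for c in cv2.findContours(m,0,1)[0] if cv2.contourArea(c)>30]
    for c in k: print(cv2.boundingRect(c))
    print([np.round(px(s,(p[0]+a,p[1]+b,.091))) for a in(-.018,.018) for b in(-.008,.008)])
    u,v=map(int,px(s,(p[0],p[1],.06)))
    cv2.imwrite(f'pics/{n}2c.png',cv2.resize(im[max(v-70,0):v+70,u-90:u+90,::-1],None,fx=4,fy=4,interpolation=2))
E
```

```text
[ 0.56414495 -0.31963884  0.15384374] [-1.79996607e+02 -7.29066354e-03 -2.26267282e+00]
top (np.float64(449.2106812796138), np.float64(156.9756550305251))
[ 0.5291 -0.3166  0.003 ] 0.75
[array([445., 168.]), array([439., 168.]), array([445., 155.]), array([439., 155.])]
side (np.float64(408.00111391213426), np.float64(269.17255298944485))
[ 0.5368 -0.3181  0.003 ] 0.6
(544, 354, 22, 39)
(391, 288, 20, 31)
[array([395., 295.]), array([392., 288.]), array([413., 292.]), array([410., 285.])]
```

View pics/side2c.png

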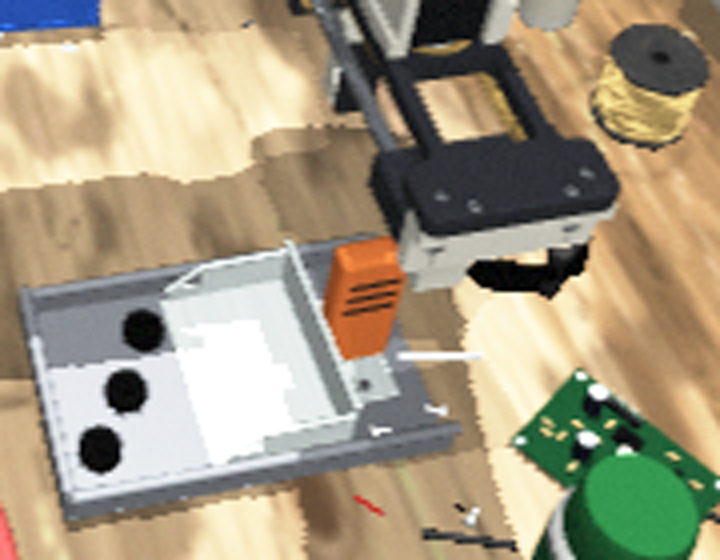

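Emit:
apply_moves:
  commands:
    - [[0, 0, -3], 0, 0]
    - [[0, 0, -6], 0, 0]
    - [[0, 0, -8], 0, 0]
    - [[0, 0, -9], 0, 0]
    - [[0, 0, -9], 0, 0]
    - [[0, 0, -9], 0, 0.5]
    - [[0, 0, -9], 0, 0.7]
    - [[0, 0, -9], 0, 1]
    - [[0, 0, -9], 0, 1]
    - [[0, 0, -9], 0, 1]
    - [[0, 0, -9], 0, 1]
    - [[0, 0, -9], 0, 1]
    - [[0, 0, -9], 0, 1]
    - [[0, 0, -9], 0, 1]
    - [[0, 0, -9], 0, 1]
    - [[0, 0, -9], 0, 1]

```text
clock: 4.72
tool_pos: [0.5641, -0.3203, 0.0635]
orientation: [-180.0, 0.0, -2.3]
force: [0.1, -0.4, 0.6]
opening: 0.0203
gripper_force: 0.1
```

```bash
python3 - <<'E'
from h import *
o=ctrl.get_obs();print(o)
for n in('top','side'):
    s=ctrl.snapshot(n);save(s,n+'3')
    for r in ctrl.spot_point(s,'scoop')[:2]: print(np.round(at(s,r['at'],.003),4),r['score'])
E
```

```text
{'clock': 4.7167, 'joint_pos': array([-1.23912826e+01,  2.71641732e+01, -1.47223717e+01,  2.79944450e-04,
       -4.81229038e+01,  1.00112112e+02]), 'qvel': array([-0.00712869,  0.07891291,  0.01252785,  0.04160891,  0.05882629,
       -0.0667952 ]), 'tau': array([-3.94356583e-03, -6.09156919e+01,  2.32811183e+01,  5.44228747e+00,
        6.93888101e-02, -1.06495859e-04]), 'tool_pos': array([ 0.56413738, -0.32031957,  0.06347831]), 'orientation': array([-1.79998546e+02,  9.33849983e-03, -2.27898392e+00]), 'force': array([ 0.10561625, -0.37247588,  0.55345916]), 'moment': array([-0.03359977, -0.01475282, -0.03434831]), 'gripper_force': 0.06162539357319474, 'opening': 0.02025455784247342}
[ 0.5311 -0.3154  0.003 ] 0.71
[ 0.5317 -0.3165  0.003 ] 0.77
```

Emit:
apply_moves:
  commands:
    - [[0, 0, 0], 0, 1]
    - [[0, 0, 0], 0, 1]
    - [[0, 0, 0], 0, 1]
    - [[0, 0, 0], 0, 1]
    - [[0, 0, 0], 0, 1]

```text
clock: 5.33
tool_pos: [0.5642, -0.3203, 0.0635]
orientation: [-180.0, 0.0, -2.3]
force: [-0.8, -0.5, -0.4]
opening: 0.0157
gripper_force: 29.9
```

Emit:
apply_moves:
  commands:
    - [[-0.3, -0.1, -0.05], 0, 1]
    - [[-0.8, -0.1, -0.05], 0, 1]
    - [[-1.3, -0.1, -0.05], 0, 1]
    - [[-1.8, -0.1, -0.05], 0, 1]
    - [[-2.3, -0.1, -0.05], 0, 1]
    - [[-2.8, -0.1, -0.05], 0, 1]
    - [[-3.3, -0.1, -0.05], 0, 1]
    - [[-3.8, -0.1, -0.05], 0, 1]
    - [[-4.3, -0.05, -0.05], 0, 1]
    - [[-4.8, 0, -0.05], 0, 1]
    - [[-5.2, 0, -0.05], 0, 1]
    - [[-5.6, 0, -0.05], 0, 1]
    - [[-6, 0, -0.05], 0, 1]
    - [[-6.3, 0, -0.05], 0, 1]
    - [[-6.5, 0, -0.05], 0, 1]

```text
clock: 6.58
tool_pos: [0.4991, -0.3205, 0.0635]
orientation: [180.0, -0.1, -2.3]
force: [2.6, 0.4, 5.6]
opening: 0.0157
gripper_force: 30.0
```

```bash
python3 - <<'E'
from h import *
o=ctrl.get_obs();print(o['tool_pos'],o['force'],o['opening'],o['gripper_force'])
p=o['tool_pos'];a=[]
for n in('top','side'):
    s=ctrl.snapshot(n);save(s,n+'4')
    for t in('scoop','gear_1'):
        for r in ctrl.spot_point(s,t)[:3]: print(n,t,np.round(at(s,r['at'],.005),4),round(r['score'],2))
    u,v=map(int,px(s,(.45,-.32,.01)))
    a.append(cv2.resize(s['img'][v-40:v+40,u-50:u+50,::-1],None,fx=4,fy=4,interpolation=2))
cv2.imwrite('pics/c4.png',np.hstack(a))
E
```

```text
[ 0.49910272 -0.32045346  0.06345412] [2.61259238 0.36306291 5.60850731] 0.015744120590597346 29.965656101703644
top scoop [ 0.4684 -0.3166  0.005 ] 0.73
top gear_1 [ 0.4228 -0.3192  0.005 ] 0.59
top gear_1 [ 0.4203 -0.3488  0.005 ] 0.46
side scoop [ 0.4671 -0.3201  0.005 ] 0.82
side gear_1 [ 0.4179 -0.316   0.005 ] 0.66
side gear_1 [ 0.4112 -0.3503  0.005 ] 0.56
```

View pics/c4.png

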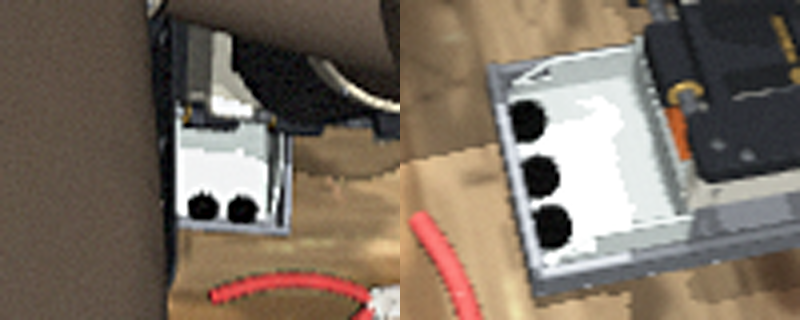

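Emit:
apply_moves:
  commands:
    - [[-0.2, 0, 0], 0, 1]
    - [[-0.4, 0, 0], 0, 1]
    - [[-0.6, 0.02, 0], 0, 1]
    - [[-0.7, 0.02, 0], 0, 1]
    - [[-0.8, 0.02, 0], 0, 1]
    - [[-0.8, 0.02, 0], 0, 1]

```text
clock: 7.38
tool_pos: [0.4921, -0.3203, 0.0636]
orientation: [180.0, -0.1, -2.3]
force: [3.9, -1.1, 3.2]
opening: 0.0159
gripper_force: 30.0
```

Emit:
apply_moves:
  commands:
    - [[-0.1, 0, 0], 0, 1]
    - [[-0.2, 0, 0], 0, 1]
    - [[-0.3, 0, 0], 0, 1]
    - [[-0.3, 0, 0], 0, 1]

```text
clock: 7.72
tool_pos: [0.4915, -0.3205, 0.0642]
orientation: [179.9, -0.4, -2.3]
force: [10.7, 0.9, 3.5]
opening: 0.0159
gripper_force: 30.0
```

```bash
python3 - <<'E'
from h import *
s=ctrl.snapshot('side');save(s,'side5')
for t in('scoop','gear_1'):
    for r in ctrl.spot_point(s,t)[:3]: print(t,np.round(at(s,r['at'],.005),4),round(r['score'],2))
u,v=map(int,px(s,(.45,-.32,.01)))
cv2.imwrite('pics/c5.png',cv2.resize(s['img'][v-40:v+40,u-50:u+50,::-1],None,fx=6,fy=6,interpolation=2))
E
```

```text
scoop [ 0.463  -0.3205  0.005 ] 0.7
scoop [ 0.4155 -0.2889  0.005 ] 0.7
gear_1 [ 0.4144 -0.3111  0.005 ] 0.46
gear_1 [ 0.4136 -0.354   0.005 ] 0.4
gear_1 [ 0.4163 -0.29    0.005 ] 0.39
```

View pics/c5.png

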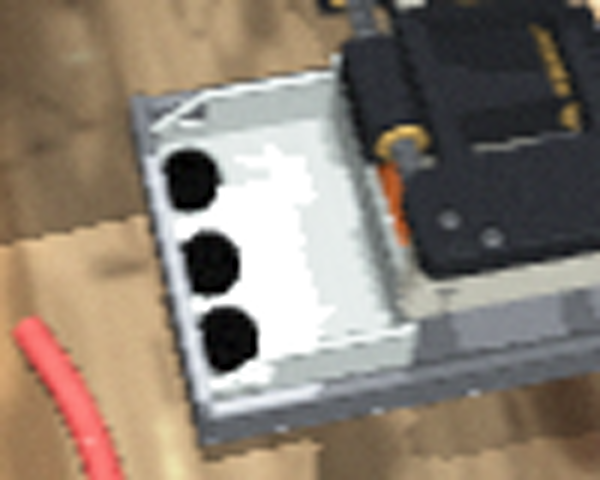

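Emit:
apply_moves:
  commands:
    - [[0.2, 0, 0.1], 0, 1]
    - [[0.25, 0, 0.4], 0, 1]
    - [[0.25, 0, 0.9], 0, 1]
    - [[0.25, 0, 1.5], 0, 1]
    - [[0.25, 0, 2.2], 0, 1]
    - [[0.25, 0, 3], 0, 1]
    - [[0.25, 0, 4], 0, 1]
    - [[0.25, 0, 5], 0, 1]
    - [[0.25, 0, 6], 0, 1]
    - [[0.25, 0, 7], 0, 1]
    - [[0.25, 0, 7.8], 0, 1]
    - [[0.25, 0, 8.4], 0, 1]
    - [[0.25, 0, 8.8], 0, 1]
    - [[0.25, 0, 9], 0, 1]
    - [[0.25, 0, 9], 0, 1]
    - [[0.25, 0, 9], 0, 1]

```text
clock: 9.2
tool_pos: [0.4905, -0.32, 0.1528]
orientation: [-180.0, 0.0, -2.3]
force: [-0.3, -0.4, -2.3]
opening: 0.016
gripper_force: 30.0
```

```bash
python3 - <<'E'
from h import *
o=ctrl.get_obs();print(o['tool_pos'],o['force'],o['opening'])
s=ctrl.snapshot('side');save(s,'side6')
for t in('scoop','gear_1'):
    for r in ctrl.spot_point(s,t)[:3]: print(t,np.round(at(s,r['at'],o['tool_pos'][2]-.06),4),round(r['score'],2))
u,v=map(int,px(s,(.46,-.32,.08)))
cv2.imwrite('pics/c6.png',cv2.resize(s['img'][v-55:v+55,u-65:u+65,::-1],None,fx=5,fy=5,interpolation=2))
E
```

```text
[ 0.49048357 -0.32004185  0.15275168] [-0.32888379 -0.37692963 -2.28741036] 0.015952872205540956
scoop [ 0.4557 -0.3215  0.0928] 0.71
gear_1 [ 0.4175 -0.3187  0.0928] 0.7
gear_1 [ 0.4136 -0.3506  0.0928] 0.55
gear_1 [ 0.4186 -0.2886  0.0928] 0.43
```

View pics/c6.png

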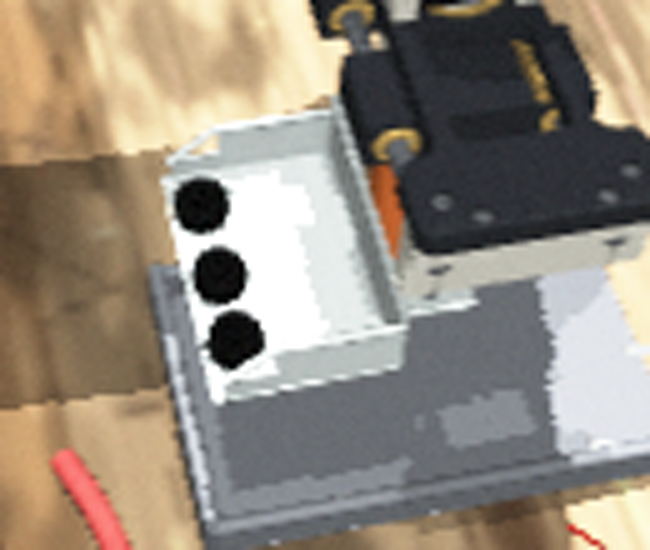

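Emit:
apply_moves:
  commands:
    - [[0, 0.3, 0], 0, 1]
    - [[0, 1.1, 0], 0, 1]
    - [[0, 2.4, 0], -0.005, 1]
    - [[0, 4.1, 0], -0.01, 1]
    - [[0, 6.2, 0], -0.015, 1]
    - [[0, 8.5, 0], -0.02, 1]
    - [[0, 11, 0], -0.03, 1]
    - [[0, 13.6, 0], -0.04, 1]
    - [[0, 16.3, 0], -0.05, 1]
    - [[0, 19.1, 0], -0.06, 1]
    - [[0, 21.7, 0], -0.07, 1]
    - [[0, 24.2, 0], -0.075, 1]
    - [[0, 26.5, 0], -0.08, 1]
    - [[0, 28.6, 0], -0.085, 1]
    - [[0, 30.3, 0], -0.09, 1]
    - [[0, 31.6, 0], -0.09, 1]
    - [[0, 32.4, 0], -0.09, 1]
    - [[0, 32.7, 0], -0.09, 1]
    - [[0, 32.7, 0], -0.09, 1]
    - [[0, 32.7, 0], -0.09, 1]

```text
clock: 11.02
tool_pos: [0.4905, 0.0066, 0.153]
orientation: [180.0, 0.0, -7.4]
force: [-1.0, -1.2, -1.3]
opening: 0.016
gripper_force: 30.0
```

```bash
python3 - <<'E'
from h import *
o=ctrl.get_obs();print(o['tool_pos'],o['orientation'],o['force'])
for n in('top','side'):
    s=ctrl.snapshot(n);save(s,n+'7')
    for t,z in(('scoop',.092),('gear_1',.095),('bin_blue',0)):
        for r in ctrl.spot_point(s,t)[:3]: print(n,t,np.round(at(s,r['at'],z),4),round(r['score'],2))
u,v=map(int,px(s,(.46,.01,.06)))
cv2.imwrite('pics/c7.png',cv2.resize(s['img'][v-55:v+55,u-65:u+65,::-1],None,fx=5,fy=5,interpolation=2))
E
```

```text
[0.49049195 0.00662729 0.15297869] [ 1.79990492e+02  1.28323210e-02 -7.42572614e+00] [-1.00077377 -1.22059115 -1.27560216]
top scoop [0.4594 0.0104 0.092 ] 0.75
top gear_1 [0.4223 0.0371 0.095 ] 0.56
top gear_1 [0.4162 0.0115 0.095 ] 0.5
top gear_1 [ 0.4116 -0.0087  0.095 ] 0.42
top bin_blue [0.4544 0.003  0.    ] 0.88
side scoop [0.4635 0.0124 0.092 ] 0.66
side gear_1 [0.4129 0.016  0.095 ] 0.6
side gear_1 [0.4172 0.0363 0.095 ] 0.48
side gear_1 [ 0.4083 -0.0269  0.095 ] 0.46
side bin_blue [0.4472 0.0126 0.    ] 0.84
```

View pics/c7.png

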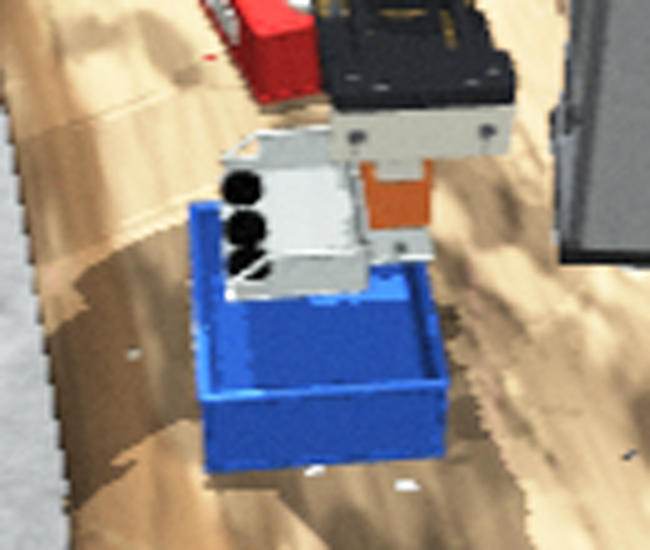

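Emit:
apply_moves:
  commands:
    - [[0, 0, -0.3], 0, 1]
    - [[0, 0, -1], 0, 1]
    - [[0, 0, -1.8], 0, 1]
    - [[0, 0, -2.6], 0, 1]
    - [[0, 0, -3.3], 0, 1]
    - [[0, 0, -3.8], 0, 1]
    - [[0, 0, -4.2], 0, 1]
    - [[0, 0, -4.5], 0, 1]
    - [[0, 0, -4.8], 0, 1]
    - [[0, 0, -5], 0, 1]
    - [[0, 0, -5], 0, 1]

```text
clock: 12.33
tool_pos: [0.4929, 0.0065, 0.1071]
orientation: [180.0, -0.3, -7.3]
force: [-9.6, -3.1, 35.7]
opening: 0.0157
gripper_force: 30.0
```

```bash
python3 - <<'E'
from h import *
o=ctrl.get_obs();print(o['tool_pos'],o['orientation'],o['force'],o['moment'])
s=ctrl.snapshot('side');save(s,'side8')
u,v=map(int,px(s,(.46,.01,.06)))
cv2.imwrite('pics/c8.png',cv2.resize(s['img'][v-55:v+55,u-65:u+65,::-1],None,fx=5,fy=5,interpolation=2))
E
```

```text
[0.49290815 0.00652791 0.10705898] [179.97277225  -0.2855669   -7.29233279] [-9.60160236 -3.13634041 35.7370849 ] [-1.4166677   3.43729389 -0.18554315]
```

View pics/c8.png

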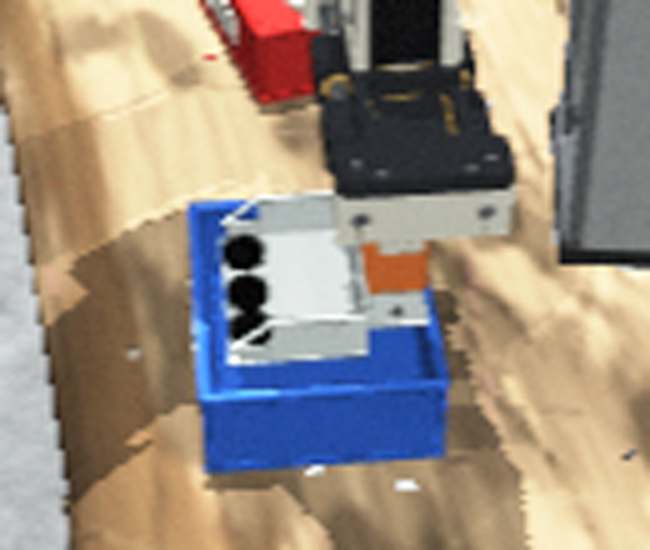

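Emit:
apply_moves:
  commands:
    - [[0, 0, 0.5], 0, 1]
    - [[0, 0, 1], 0, 1]
    - [[0, 0, 1.5], 0, 1]
    - [[-0.2, 0, 1.5], 0, 1]
    - [[-0.5, 0.05, 1.5], 0, 1]
    - [[-0.7, 0.1, 1.5], 0, 1]
    - [[-0.7, 0.1, 1.5], 0, 1]
    - [[-0.7, 0.1, 1.2], 0, 1]
    - [[-0.7, 0.1, 0.6], 0, 1]
    - [[-0.7, 0.1, 0], 0, 1]
    - [[-0.7, 0.1, -0.6], 0, 1]
    - [[-0.7, 0.1, -1], 0, 1]
    - [[-0.7, 0.1, -1], 0, 1]

```text
clock: 13.47
tool_pos: [0.4829, 0.0076, 0.0917]
orientation: [179.9, 0.1, -7.4]
force: [0.3, -0.3, -2.6]
opening: 0.0157
gripper_force: 30.0
```

Emit:
apply_moves:
  commands:
    - [[-0.2, 0.03, 0], 0, 1]
    - [[-0.4, 0.05, 0], 0, 1]
    - [[-0.6, 0.08, 0], 0, 1]
    - [[-0.8, 0.1, 0], 0, 1]
    - [[-1, 0.13, 0], 0, 1]
    - [[-1.2, 0.15, 0], 0, 1]
    - [[-1.2, 0.15, 0], 0, 1]

```text
clock: 14.05
tool_pos: [0.477, 0.0108, 0.096]
orientation: [-179.8, -0.6, -7.3]
force: [10.1, -2.1, 1.1]
opening: 0.0159
gripper_force: 30.0
```

```bash
python3 - <<'E'
from h import *
o=ctrl.get_obs();print(o['tool_pos'],o['orientation'],o['force'],o['moment'])
s=ctrl.snapshot('side');save(s,'side9')
u,v=map(int,px(s,(.46,.01,.06)))
cv2.imwrite('pics/c9.png',cv2.resize(s['img'][v-55:v+55,u-65:u+65,::-1],None,fx=5,fy=5,interpolation=2))
E
```

```text
[0.47697662 0.01076844 0.09595988] [-179.78523057   -0.61352261   -7.296877  ] [10.09934315 -2.05799692  1.14708917] [-1.0167028  -4.33804531  0.02837602]
```

View pics/c9.png

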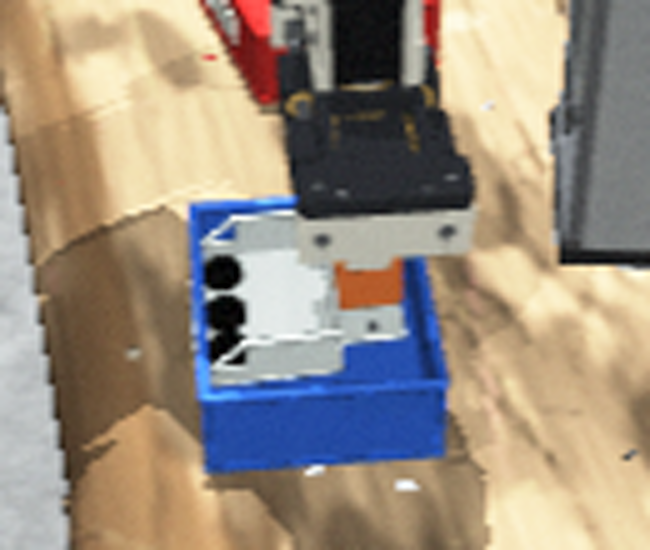

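Emit:
apply_moves:
  commands:
    - [[-0.3, 0.04, 0], 0, 1]
    - [[-0.6, 0.08, 0], 0, 1]
    - [[-0.9, 0.1, 0], 0, 1]
    - [[-1.2, 0.15, 0], 0, 1]
    - [[-1.2, 0.15, 0], 0, 1]

```text
clock: 14.52
tool_pos: [0.4645, 0.0126, 0.0958]
orientation: [-179.7, -0.6, -7.3]
force: [9.1, -0.7, 0.6]
opening: 0.016
gripper_force: 30.0
```

Emit:
apply_moves:
  commands:
    - [[-0.3, 0.04, 0.2], 0, 1]
    - [[-0.6, 0.08, 0.4], 0, 1]
    - [[-0.9, 0.12, 0.6], 0, 1]
    - [[-1.2, 0.16, 0.8], 0, 1]
    - [[-1.5, 0.2, 1], 0, 1]
    - [[-1.8, 0.23, 1.2], 0, 1]
    - [[-2.1, 0.27, 1.4], 0, 1]
    - [[-2.4, 0.3, 1.6], 0, 1]
    - [[-2.7, 0.35, 1.8], 0, 1]
    - [[-3, 0.4, 2], 0, 1]
    - [[-3, 0.4, 2], 0, 1]

```text
clock: 15.43
tool_pos: [0.4318, 0.0161, 0.1147]
orientation: [-179.8, -0.3, -7.4]
force: [5.1, 1.6, -0.9]
opening: 0.0155
gripper_force: 30.0
```

Emit:
apply_moves:
  commands:
    - [[0.5, -0.05, 0.2], 0, 1]
    - [[1.5, -0.2, 0.3], 0, 1]
    - [[2.5, -0.3, 0.5], 0, 1]
    - [[3.5, -0.45, 0.5], 0, 1]
    - [[4, -0.5, 0.5], 0, 1]
    - [[4, -0.5, 0.5], 0, 1]
    - [[4, -0.5, 0.5], 0, 1]

```text
clock: 16.02
tool_pos: [0.4695, 0.0094, 0.1174]
orientation: [180.0, 0.1, -7.5]
force: [-0.8, -0.7, -1.9]
opening: 0.0158
gripper_force: 30.0
```

```bash
python3 - <<'E'
from h import *
o=ctrl.get_obs();print(o['tool_pos'],o['orientation'],o['force'],o['moment'])
a=[]
for n in('top','side'):
    s=ctrl.snapshot(n);save(s,n+'10')
    for t,z in(('scoop',.07),('gear_1',.008)):
        for r in ctrl.spot_point(s,t)[:4]: print(n,t,np.round(r['at']),np.round(at(s,r['at'],z),4),round(r['score'],2))
    g=s['img'].max(2)<45;u,v=map(int,px(s,(.45,.01,.03)));w=g[v-40:v+40,u-45:u+45].astype(np.uint8)
    for c in cv2.findContours(w,0,1)[0]:
        if cv2.contourArea(c)>12: b=cv2.boundingRect(c);print('dark',b[0]+u-45,b[1]+v-40,b[2],b[3],np.round(at(s,(b[0]+u-45+b[2]/2,b[1]+v-40+b[3]/2),.008),3))
E
```

```text
[0.46949173 0.00941634 0.11738379] [ 1.79955414e+02  9.02645525e-02 -7.50139647e+00] [-0.7984258  -0.6664404  -1.91528112] [0.0091033  0.02676921 0.0073799 ]
top scoop [319. 203.] [0.4475 0.002  0.07  ] 0.27
top gear_1 [325. 217.] [ 0.4134 -0.0163  0.008 ] 0.57
top gear_1 [302. 216.] [0.4139 0.0493 0.008 ] 0.52
top gear_1 [313. 215.] [0.4184 0.0177 0.008 ] 0.38
dark 321 215 6 7 [ 0.409 -0.014  0.008]
dark 311 214 7 6 [0.413 0.013 0.008]
dark 300 212 7 6 [0.418 0.044 0.008]
dark 303 198 28 11 [0.451 0.007 0.008]
dark 301 182 39 19 [ 0.485 -0.002  0.008]
side scoop [320. 200.] [ 0.4763 -0.0105  0.07  ] 0.61
side gear_1 [288. 211.] [0.4032 0.0359 0.008 ] 0.64
side gear_1 [294. 216.] [0.4137 0.0116 0.008 ] 0.51
dark 291 213 7 9 [0.414 0.007 0.008]
dark 290 205 7 6 [0.418 0.043 0.008]
dark 303 175 35 5 [0.52  0.156 0.008]
```

Emit:
apply_moves:
  commands:
    - [[0, 0, 2], 0, 1]
    - [[0, 0, 4.5], 0, 1]
    - [[0, 0, 6], 0, 1]
    - [[1, -2, 6], 0, 1]
    - [[2, -5, 6], 0, 1]
    - [[3, -8, 6], 0, 1]
    - [[4, -11, 6], 0, 1]
    - [[5, -14, 6], 0, 1]
    - [[6, -16.5, 6], 0, 1]
    - [[6, -17.4, 6], 0, 1]
    - [[6, -17.4, 6], 0, 1]
    - [[6, -17.4, 6], 0, 1]

```text
clock: 17.32
tool_pos: [0.5291, -0.1643, 0.1777]
orientation: [-180.0, 0.0, -7.5]
force: [-1.1, 0.4, -2.4]
opening: 0.016
gripper_force: 30.0
```

```bash
python3 - <<'E'
from h import *
o=ctrl.get_obs();print(o['tool_pos'],o['orientation'],o['force'])
a=[]
for n in('top','side'):
    s=ctrl.snapshot(n);save(s,n+'11')
    for t,z in(('scoop',.1),('gear_1',.008)):
        for r in ctrl.spot_point(s,t)[:4]: print(n,t,np.round(r['at']),np.round(at(s,r['at'],z),4),round(r['score'],2))
    u,v=map(int,px(s,(.46,-.04,.06)))
    a.append(cv2.resize(s['img'][v-60:v+70,u-50:u+50,::-1],None,fx=4,fy=4,interpolation=2))
cv2.imwrite('pics/c11.png',np.hstack(a))
E
```

```text
[ 0.52910629 -0.16431882  0.17772645] [-1.79993802e+02  4.63812823e-02 -7.51561603e+00] [-1.05165577  0.43645275 -2.44965329]
top scoop [387. 167.] [ 0.5447 -0.1735  0.1   ] 0.89
side scoop [366. 227.] [ 0.5476 -0.1515  0.1   ] 0.69
side scoop [363. 326.] [ 0.4636 -0.3807  0.1   ] 0.66
side gear_1 [308. 218.] [ 0.4481 -0.0007  0.008 ] 0.49
side gear_1 [294. 218.] [0.4139 0.0069 0.008 ] 0.47
side gear_1 [290. 210.] [0.4076 0.0365 0.008 ] 0.39
```

View pics/c11.png

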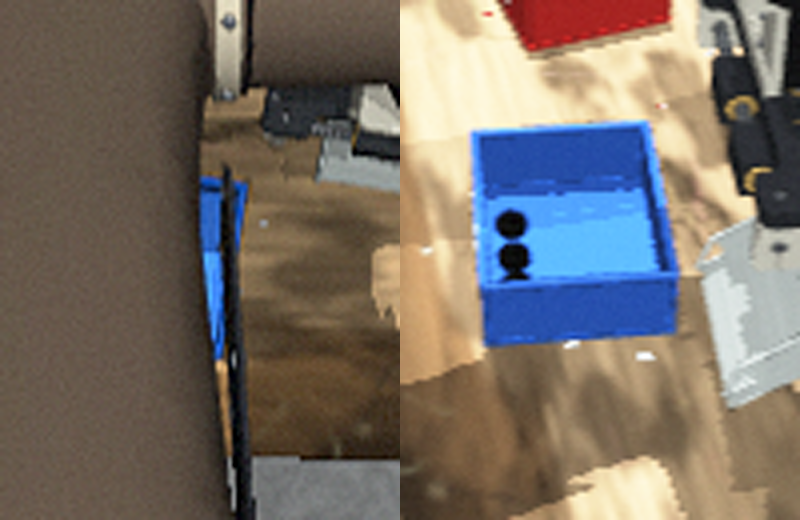

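Emit:
apply_moves:
  commands:
    - [[-2, 0, -2], 0, 1]
    - [[-4, 0, -4.5], 0, 1]
    - [[-4, 0, -6.5], 0, 1]
    - [[-4, 0, -7.3], 0, 1]
    - [[-3.5, 0, -7.7], 0, 1]
    - [[-2.8, 0, -8.1], 0, 1]
    - [[-2.1, 0, -8.5], 0, 1]
    - [[-1.4, 0, -8.9], 0, 1]
    - [[-0.7, 0, -9.3], 0, 1]
    - [[0, 0, -9.7], 0, 1]
    - [[0.7, 0, -10.1], 0, 1]
    - [[1.4, 0, -10.5], 0, 1]
    - [[2.1, 0, -10.9], 0, 1]
    - [[2.8, 0, -11.2], 0, 1]
    - [[3.3, 0, -11.4], 0, 1]
    - [[3.3, 0, -11.4], 0, 1]

```text
clock: 18.95
tool_pos: [0.5643, -0.1642, 0.064]
orientation: [180.0, -0.1, -7.4]
force: [0.3, -0.7, 2.6]
opening: 0.0158
gripper_force: 30.0
```

Emit:
apply_moves:
  commands:
    - [[0.4, 0, -0.2], 0, 1]
    - [[0.8, 0, -0.4], 0, 1]
    - [[1.0, 0, -0.6], 0, 1]
    - [[1.0, 0, -0.8], 0, 1]
    - [[1.0, 0, -0.8], 0, 1]

```text
clock: 19.37
tool_pos: [0.5743, -0.1643, 0.0566]
orientation: [180.0, -0.2, -7.4]
force: [1.1, -1.8, 3.6]
opening: 0.0159
gripper_force: 30.0
```

```bash
python3 - <<'E'
from h import *
o=ctrl.get_obs();print(o['tool_pos'],o['force'],o['moment'])
p=o['tool_pos'];y=np.radians(-7.4);X=np.array([np.cos(y),np.sin(y)]);Y=np.array([-X[1],X[0]])
s=ctrl.snapshot('side');save(s,'side12')
for r in ctrl.spot_point(s,'scoop')[:2]: print(at(s,r['at'],0),r['score'])
# predicted flat-scoop lip corners in the picture vs white blob
print([np.round(px(s,[*(p[:2]-.086*X+k*Y),0.0]),1) for k in(-.047,.047)])
u,v=map(int,px(s,[*(p[:2]-.06*X),0]))
g=cv2.cvtColor(s['img'],cv2.COLOR_RGB2HSV)[v-45:v+45,u-45:u+45];m=cv2.inRange(g,(0,0,130),(179,45,255))
c=max(cv2.findContours(m,0,1)[0],key=cv2.contourArea)
print((cv2.approxPolyDP(c,3,True)[:,0]+[u-45,v-45]).tolist())
E
```

```text
[ 0.5743332  -0.16427512  0.05655138] [ 1.05986755 -1.79806078  3.58853319] [-0.50654895 -0.07328546  0.06058354]
[ 0.54709776 -0.15817642  0.        ] 0.75
[array([341.9, 277.5]), array([336.1, 246.4])]
[[338, 246], [344, 278], [373, 275], [375, 268], [386, 267], [384, 260], [376, 258], [393, 257], [393, 251], [372, 252], [367, 242], [372, 268], [365, 237], [346, 238]]
```

Emit:
apply_moves:
  commands:
    - [[0.3, 0, -0.2], 0, 1]
    - [[0.4, 0, -0.4], 0, 1]
    - [[0.4, 0, -0.6], 0, 1]
    - [[0.4, 0, -0.6], 0, 1]

```text
clock: 19.8
tool_pos: [0.5781, -0.1646, 0.0543]
orientation: [180.0, -0.2, -7.3]
force: [-10.6, 1.6, 36.1]
opening: 0.0159
gripper_force: 30.0
```

Emit:
apply_moves:
  commands:
    - [[0, 0, 0.25], 0, 1]
    - [[0, 0, 0.25], 0, 0.7]
    - [[0, 0, 0.25], 0, 0.5]
    - [[0, 0, 0.25], 0, 0.2]
    - [[0, 0, 0.25], 0, 0.2]
    - [[0, 0, 0.25], 0, 0.2]
    - [[0, 0, 0.25], 0, 0.2]
    - [[0, 0, 0.25], 0, 0.2]
    - [[0, 0, 0.25], 0, 0.2]
    - [[0, 0, 0.25], 0, 0.2]
    - [[0, 0, 1.5], 0, 0.2]
    - [[0, 0, 4], 0, 0.2]
    - [[0, 0, 8], 0, 0.2]
    - [[0, 0, 12], 0, 0.2]
    - [[0, 0, 15], 0, 0.2]
    - [[0, 0, 15], 0, 0.2]
    - [[0, 0, 15], 0, 0.2]

```text
clock: 21.22
tool_pos: [0.5778, -0.1641, 0.2027]
orientation: [-180.0, -0.3, -7.4]
force: [-0.7, 0.0, -0.4]
opening: 0.0699
gripper_force: 0.0
```

```bash
python3 - <<'E'
from h import *
o=ctrl.get_obs();print(o['tool_pos'],o['force'],o['opening'])
y=np.radians(-7.4);X=np.array([np.cos(y),np.sin(y)]);Y=np.array([-X[1],X[0]]);p=np.array([.578,-.1646])
for n in('side','top'):
    s=ctrl.snapshot(n);save(s,n+'13')
    for t in('scoop','gear_1'):
        for r in ctrl.spot_point(s,t)[:3]: print(n,t,np.round(r['at']),np.round(at(s,r['at'],.0 if t=='scoop' else .008),4),round(r['score'],2))
    print('pred lip',[np.round(px(s,[*(p-.086*X+k*Y),0.0]),1) for k in(-.047,.047)],'bar top',np.round(px(s,[*p,.088]),1))
    u,v=map(int,px(s,[*(p-.05*X),.02]))
    H=cv2.cvtColor(s['img'],cv2.COLOR_RGB2HSV)[v-45:v+45,u-45:u+45]
    for lo,hi in(((0,0,130),(179,45,255)),((5,150,100),(20,255,255))):
        k=cv2.findContours(cv2.inRange(H,lo,hi),0,1)[0]
        if k: print((cv2.approxPolyDP(max(k,key=cv2.contourArea),2,True)[:,0]+[u-45,v-45]).tolist())
E
```

```text
[ 0.57777292 -0.16413014  0.20265751] [-0.70525662  0.03493628 -0.36360789] 0.06991394354420559
side scoop [366. 259.] [ 0.554  -0.1619  0.    ] 0.91
side gear_1 [295. 218.] [0.4135 0.0036 0.008 ] 0.56
side gear_1 [290. 212.] [0.4059 0.0298 0.008 ] 0.39
pred lip [array([343.5, 277.3]), array([337.6, 246.2])] bar top [380.8 232.7]
[[366, 234], [360, 237], [347, 237], [339, 242], [343, 278], [373, 275], [375, 268], [385, 267], [383, 260], [372, 258]]
[[374, 231], [371, 249], [374, 259], [384, 258], [388, 233]]
top scoop [375. 175.] [ 0.5379 -0.157   0.    ] 0.83
pred lip [array([390.4, 193.2]), array([357.6, 188.1])] bar top [382.8 155. ]
[[369, 155], [368, 162], [361, 164], [357, 188], [391, 193], [394, 177], [391, 185], [391, 170], [361, 165], [379, 165], [374, 164], [376, 156]]
[[381, 153], [379, 160], [383, 162], [385, 154]]
```

```bash
python3 -c "
from plant import ctrl
print(ctrl.close_job())"
```

```text
the job is handed in; nothing more can be done
None
```

I handed the job in at about 21 s of the 64 s allowed: all three gears were scooped up and tipped into the blue bin, and the scoop was set down flat on the bench and released, but the verdict was not reported back. In the last pictures the third gear was only partly visible behind the bin's wall.

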